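# Turn home the spring-loaded slotted lock screw of a die base

## Robot

A 6-joint arm with a two-finger parallel gripper is mounted at the origin on the work surface. World frame = base frame: x ahead of the robot, y to its left, z up, the work surface at z = 0. Lengths are in m, angles in rad, forces in N, time in s.
With the tool pointing down it reaches from about 0.275 to 0.75 m from the base axis. Payload 10.2 kg.
Tool frame: the origin (TCP) lies at the centre of the arm's flange, where the gripper is bolted on; the fingertips stand 173 mm ahead of it and the grasp point (between the pads) lies 155 mm ahead of it; z points along the fingers, y is the line along which they close (so a half turn about z gives the same grasp; the last joint's range is limited). The gripper opens to 85 mm and grips with 20 to 120 N. Pads are 22 mm wide; open, the fingers measure 114 mm over their backs; the gripper's body (76 mm by 85 mm) begins 54 mm behind the grasp point. The pads swing forward as they close: fully open they stand 13 mm farther back than shut.
Start: joints at [-1.412, 0.313, 1.498, -0, 1.331, -0.223], TCP at [0.196, -0.487, 0.405] pointing down, gripper open.
Joint ranges: [-2.94, 2.94], [-0.97, 2.17], [0.19, 2.56], [-1.23, 4.37], [0.02, 3.11], [-2.88, 2.88]. Speed limits (rad/s): [2.39, 2.39, 3.01, 3.14, 3.14, 3.14].

## Interface

Orientations are given as a 3x3 rotation matrix whose columns are the frame's x, y, z axes.
In Python, from cell import * gives the robot as it stands. The module is installed in compiled form; this text tells all that it offers.
- The arm moves only by the shell command python3 -m crank 'ROWS' [OPENING] [FORCE]. ROWS is JSON, a list of rows, each a list of 4 numbers: the shift along the world's x, y, z in units of 0.3 m (1.0 is 0.3 m), then the turn about the world's z in units of 60 degrees (1.0 is 60 degrees). A call has 1 to 12 rows; each row is the pose to reach, as a shift and turn from the pose commanded when the call began; what a row does not reach only later rows make up. A row lasts 1/8 s, in which the tool goes at most 62.5 mm and 10.7 degrees, less where a joint would pass 70% of its speed; a pose out of reach is approached as far as the arm can. A call with a number of a shift or a turn outside -1 to 1 is refused whole. A call with a gripper value outside its range is refused whole. OPENING is the closure, from -1 (fully open) to 1 (shut), set as the call begins (- or left out, the last holds). The fingers move at their own pace and stop on an object; FORCE is the grip in N (left out, the last holds). Time passes only in rows, so rows that repeat a pose let the fingers close. It gives the time, the measured TCP pose, the force, the opening and the grip force at its end, in the units of the state.
- sense(): the state, without advancing time (a new reading comes with each control period).
- read_camera(name): name is "side" or "top" or "wrist"; returns a dict with "image" (400x640x3 uint8, red, green, blue), "K" (3x3 intrinsics, pixels), "R" (3x3) and "t" (3): a world point X has camera coordinates R X + t; the wrist camera has in their place "T_tool_cam" (4x4, takes a point from camera to tool coordinates, whose origin is the TCP and whose axes are the flange's). Camera axes: x right, y down, z forward; pixel columns grow to the right and rows downward; lengths in m; the calibration is good to about 2 mm. A picture is of the moment at which its call begins: read the wrist's pose just before it. There is no depth.
- hand_in(): hands the job in; it is judged then, once.
The state is a dict: "time": time; "joint_pos": joint angles; "dq": joint speeds; "tau": joint torques, N m; "tcp_pos": TCP position; "tool_rot": TCP orientation; "wrist_force": force on the tool from outside, world axes, zero at the start; "wrist_torque": the same for the moment, N m; "width": opening from 0.0 (shut) to 1.0 (fully open); "gripper_force": force on a finger pad.
Only numpy, scipy, OpenCV 4.12 (cv2) and the standard library are available. Lean on these libraries where they do the work, as an engineer would, in place of code of your own. Each camera call takes 0.05 s, during which the arm holds its last target. There are 200 camera calls.

## Task

Lock the die insert in the small die base: lift the flat driver out of its stand, seat the blade in the slotted lock screw, push the screw about half-way in against its spring (never hard to the bottom) and, keeping it pushed in, turn it clockwise in one go until it comes up firmly against its stop, firm but without over-tightening it. Then let the screw spring back out and put the driver back upright in the stand hole it came from, leaving everything else where it is.

Things in the scene. Friction and masses are not known exactly. Their poses are not given: they have to be found in the camera images.
- driver_center (a point): Flat driver upright in the stand: centre of its black handle, a square bar 24 x 24 x 80 mm with flats facing the driver's x and y; below it a round shaft (9 mm) and a flat steel blade. z points up out of the handle, x along the blade's width. 150 g. In the stand the handle's lower face rests on the stand's top, with this centre 110 mm above the table.
- blade_tip (a point): Centre of the end of the driver's blade, 97 mm below the handle's centre on the driver's axis. The blade is 14 mm wide (driver x), 3 mm thick (driver y) and 14 mm long; from the handle's lower face to the blade's end is 57 mm.
- slot (a point): Slotted lock screw: bare steel round head, 26 mm diameter, in a 38 mm collar on the die base. Centre of the head's top, 58 mm above the table when sprung out; turns and sinks with the screw. x runs along the slot (open at both ends), z up. Slot 4.5 mm wide, 5 mm deep, with a 0.75 mm lead-in at its edges: the blade has about 0.1 rad of play each way.
- lock_push (a joint): How far the screw is pushed in, m: 0 sprung out, 0.006 at the bottom (rigid; pressing past 0.0057 counts as forced). The spring takes 4.5 N to start and 1.5 N more per mm (9 N at 3 mm, 13.5 N at 6 mm).
- lock_screw (a joint): Turn of the screw, rad, growing clockwise from above: loose at 0 to 0.3, firm stop at 1.2. It drags with 0.06 N m and stays where it is left. Home means within 0.06 of the stop; it must be pushed in by at least 2 mm while it is turned.
- lock_sleeve (a joint): Wind-up of the springy sleeve holding the screw and its stop, rad clockwise: 0 unloaded, 1.5 N m per rad. It shows the torque: about 0.04 while the screw drags round, more once on its stop (firm above 0.10 or 0.15 N m; over-tightened above 0.24 or 0.36 N m).
- die_base: Die base, fixed: a dark steel plate 120 (x) x 150 (y) x 30 mm, origin at the centre of its underside. The lock screw's axis is at x -20, y +38 mm; two guide posts of 20 mm diameter, 85 mm above the table, at x +-42, y -58 mm; a flat insert 10 mm thick near the middle.
- stand: Wooden tool stand, fixed: block 60 (x) x 160 (y) x 70 mm, origin at the centre of its underside, with two upright through holes of 18 mm diameter at y +45 and -45 mm. One holds the driver, the other a drift punch.
- punch_center (a point): Round steel drift punch in the other hole of the stand, a bystander: 24 mm diameter, 60 mm tall above the stand's top; this point is 30 mm above the stand's top.
- bush_center (a point): Brass bush lying on the die base's plate, a bystander: 28 mm diameter, 22 mm tall; its centre.
- wrench_mid (a point): Steel wrench 180 mm long lying flat on the table, a bystander; its middle.
- grease_mid (a point): Grey grease tin, 68 mm diameter, 75 mm tall, a bystander; its centre.
Things that resemble listed ones, but are neither listed nor needed, are in the scene too. What is shaped like the part that bears driver_center but brown or green is not meant.

How it is judged:
On the way, in this order (a step that is already met when the one before it is completed fails the run):
1. the blade sits in the slot and pushes the screw in by more than 2 mm, before it is turned (z of blade_tip in the frame of slot below -0.003 m and horizontal distance between blade_tip and slot below 0.006 m and value of joint lock_push above 0.002 m and value of joint lock_screw below 0.6 rad), for 0.2 s.
2. with the blade still in the slot and the screw still pushed in, it is turned home and firm against its stop (sleeve wound up by more than 0.10 rad) (z of blade_tip in the frame of slot below -0.003 m and horizontal distance between blade_tip and slot below 0.006 m and value of joint lock_push above 0.002 m and value of joint lock_screw above 1.14 rad and value of joint lock_sleeve above 0.1 rad), for 0.2 s.
At the end, for the whole second after the job is handed in: The screw is home (within 0.06 rad of its stop), sprung back out (less than 1 mm pushed in) and unloaded (sleeve wind-up under 0.05 rad); the driver stands upright (within 0.06 rad) in the hole it came from, its centre within 8 mm of where it started (value of joint lock_screw above 1.14 rad and value of joint lock_push below 0.001 m and value of joint lock_sleeve below 0.05 rad and distance of driver_center from where it was at the start of the episode below 0.008 m and angle between driver_center's own z axis and vertical below 0.06 rad); the robot touches nothing.
It fails at once if the screw is half turned while it is not pushed in (less than 1 mm) (value of joint lock_screw between 0.6 and 1 rad and value of joint lock_push below 0.001 m).
It fails at once if the screw is over-tightened (sleeve wound up by more than 0.24 rad, 0.36 N m) (value of joint lock_sleeve above 0.24 rad).
It fails at once if the screw is pushed hard to its bottom (more than 5.7 mm in) (value of joint lock_push above 0.0057 m).
It fails at once if the punch, the bush, the wrench or the grease tin is moved by more than 25 mm (distance of any of punch_center, bush_center, wrench_mid, grease_mid from where it was at the start of the episode above 0.025 m).
It also fails if it takes over 72 s, if anything falls off the work surface, if the arm or the gripper's body presses on something with over 40 N, if the wrist force passes 120 N, or if a joint passes its speed limit or range.

## Working session

There is one attempt and no reset: what is moved stays moved. The work goes in short steps, Python scripts to look and compute and a shell command to move; the robot and the scene stay as the last step left them, time stands still between calls to the robot, and variables do not carry over. Pictures are saved under pics/ and viewed, at most 10 in all, crops included, and the job is handed in when it is done.

```bash
mkdir -p pics
cat > h.py <<'E'
from cell import *
import numpy as np, cv2
def shot(n,f):
    s=sense(); c=read_camera(n); cv2.imwrite('pics/'+f,c['image'][:,:,::-1])
    if 'R' in c: R,t=np.array(c['R']),np.array(c['t'])
    else:
        T=np.array(c['T_tool_cam']); Rw=np.array(s['tool_rot'])@T[:3,:3]; p=np.array(s['tool_rot'])@T[:3,3]+np.array(s['tcp_pos'])
        R=Rw.T; t=-R@p
    np.savez('pics/'+f[:-4],image=c['image'],K=c['K'],R=R,t=t); return load(f)
def load(f): return dict(np.load('pics/'+f[:-4]+'.npz'))
def ray(c,uv,z):
    d=c['R'].T@np.linalg.inv(c['K'])@np.array([*uv,1.]); o=-c['R'].T@c['t']
    return o+d*(z-o[2])/d[2]
def proj(c,X):
    p=c['K']@(c['R']@np.array(X)+c['t']); return p[:2]/p[2]
E
python3 - <<'E'
from h import *
print(sense())
for n in('top','side','wrist'):
    c=shot(n,n+'0.png'); print(n,-c['R'].T@c['t'],c['K'][0,0])
E
```

```text
{'time': 0.0, 'joint_pos': array([-1.41240019e+00,  3.13485877e-01,  1.49842744e+00,  2.22798477e-06,
        1.33098362e+00, -2.23409952e-01]), 'dq': array([-0.00058102, -0.00063231, -0.00102049, -0.000392  ,  0.00031061,
       -0.00149438]), 'tau': array([-4.78640723e-04, -4.12268972e+01, -2.59743619e+01, -1.83431198e-04,
        4.12587746e-03,  2.10836140e-05]), 'tcp_pos': array([ 0.19559305, -0.48717486,  0.4041202 ]), 'tool_rot': array([[ 9.27993432e-01,  3.72596497e-01, -2.03593157e-04],
       [ 3.72596439e-01, -9.27992583e-01,  1.28829484e-03],
       [ 2.91081206e-04, -1.27138724e-03, -9.99999149e-01]]), 'wrist_force': array([-0.33350383,  0.32156583,  0.44101074]), 'wrist_torque': array([ 0.01830969, -0.00209649, -0.00090281]), 'gripper_force': 0.0, 'width': 0.9985060672752984}
top [ 0.37199693 -0.03070183  0.97470276] 363.078882692721
side [0.18851137 0.48294086 0.76010308] 452.9150403053789
wrist [ 0.27378887 -0.45457052  0.37300098] 356.47778592883196
```

View pics/top0.png

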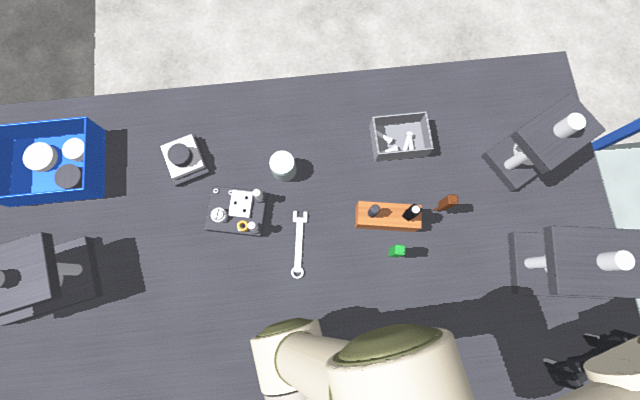

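View pics/side0.png

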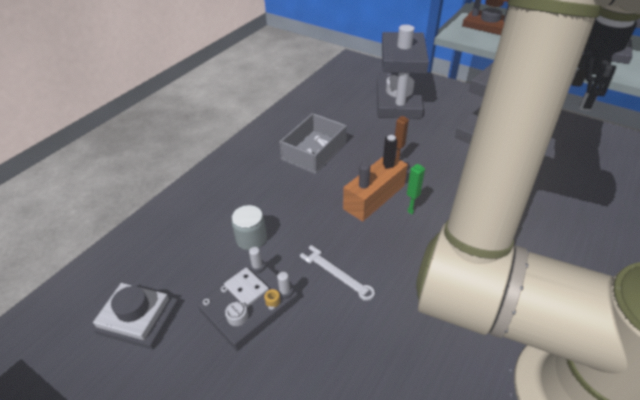

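Top view: the orange stand is at (390,215), with a black handle at (412,212) and the punch at (375,211). The die base is at (236,212), with its screw at (219,214) and posts at (256,195) and (252,226). The candidates for the driver are black (412,212), brown (448,202) and green (398,251). Only the black one stands in the stand, so it fits; I'll confirm it in a crop.

Run:
```python
from h import *
c=load('top0.png'); s=load('side0.png')
for n,uv,z in(('stand',(390,215),.07),('drv top',(415,210),.15),('punch',(374,210),.13),('screw',(219,214),.058),('post1',(256,195),.085),('post2',(252,226),.085),('bush',(243,226),.052),('tin',(283,165),.075),('wr',(299,245),.005)): print(n,ray(c,uv,z).round(3))
for n,uv,z in(('drv top',(391,137),.15),('screw',(236,311),.058)): print('side',n,ray(s,uv,z).round(3))
a=cv2.resize(c['image'][180:260,345:475],None,fx=5,fy=5,interpolation=cv2.INTER_CUBIC)
cv2.imwrite('pics/crop1.png',a[:,:,::-1])
```

```text
stand [ 0.517 -0.232  0.07 ]
drv top [ 0.51  -0.273  0.15 ]
punch [ 0.523 -0.183  0.13 ]
screw [0.567 0.201 0.058]
post1 [0.601 0.1   0.085]
post2 [0.523 0.115 0.085]
bush [0.531 0.143 0.052]
tin [0.676 0.026 0.075]
wr [0.472 0.007 0.005]
side drv top [ 0.513 -0.276  0.15 ]
side screw [0.563 0.211 0.058]
```

View pics/crop1.png

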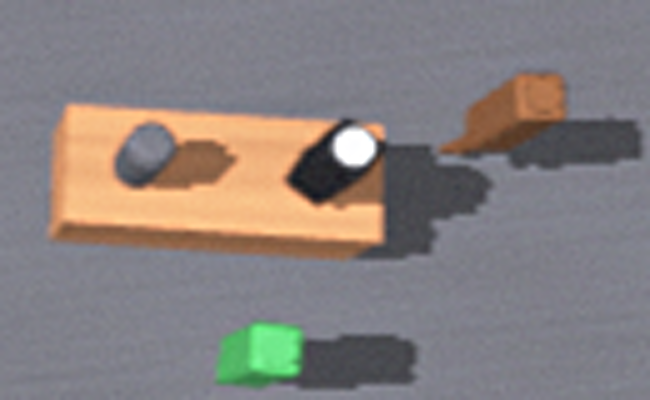

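The crop confirms it: the black square bar with a round white cap stands in the stand's right-hand hole. The brown and green ones are lying loose. Next I'll put the wrist camera over it.

```bash
python3 -m crank '[[0.2,0.15,0,0],[0.4,0.3,0,0],[0.6,0.45,0,0],[0.7,0.55,0,0],[0.78,0.6,0,0],[0.78,0.6,0,0],[0.78,0.6,0,0]]' -1
python3 - <<'E'
from h import *
shot('wrist','w1.png'); print(sense()['tcp_pos'])
E
```

```text
time: 1.02
tcp_pos: [0.4293, -0.3074, 0.4044]
tool_rot: [[0.928, 0.373, -0.001], [0.373, -0.928, 0.0], [-0.0, -0.0, -1.0]]
wrist_force: [0.2, -0.1, 0.1]
width: 1.001
gripper_force: 0.0
[ 0.4290363  -0.30779544  0.40454784]
```

View pics/w1.png

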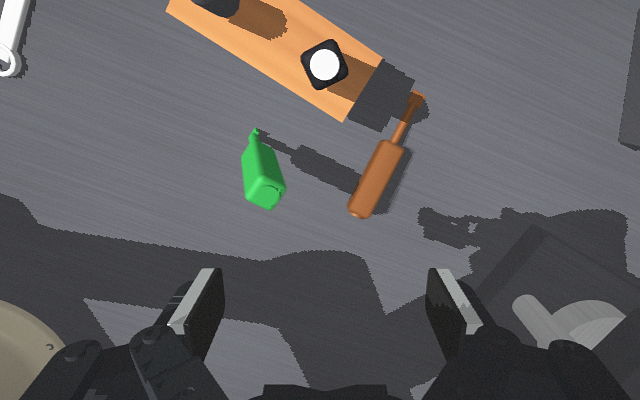

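Wrist view: the driver's white cap is at (325,65) in a black square, on the stand. The brown (375,180) and green (263,175) look-alikes are on the table. Now I'll measure centre and yaw.

Run:
```python
from h import *
c=load('w1.png'); im=c['image'].astype(int)
hsv=cv2.cvtColor(c['image'],cv2.COLOR_RGB2HSV)
w=(im.min(2)>225).astype(np.uint8); k=(im.max(2)<45).astype(np.uint8)
win=np.zeros_like(w); win[25:105,285:365]=1
w*=win;k*=win
m=cv2.moments(w,True); cw=np.array([m['m10'],m['m01']])/m['m00']; print('cap',cw,m['m00'],ray(c,cw,.15))
n,l,st,ce=cv2.connectedComponentsWithStats(((w|k)>0).astype(np.uint8)); print(st)
i=l[int(cw[1]),int(cw[0])]; cnt=max(cv2.findContours((l==i).astype(np.uint8),0,1)[0],key=cv2.contourArea)
P=np.array([ray(c,p[0],.15)[:2] for p in cnt],np.float32)
print('rect',cv2.minAreaRect(P*1000))
pix=cv2.boxPoints(cv2.minAreaRect(cnt.astype(np.float32)));print(pix)
o=((hsv[...,0]<18)&(hsv[...,1]>110)&(hsv[...,2]>60)).astype(np.uint8); o[:,:160]=0;o[125:]=0; o[:, 385:]=0
cnt=max(cv2.findContours(o,0,1)[0],key=cv2.contourArea)
# long lower and right edges of top
a=cv2.approxPolyDP(cnt,4,True)[:,0]; print([(tuple(q),ray(c,q,.07)[:2].round(4)) for q in a])
p=(w|k); im2=cv2.resize(np.hstack([c['image'][20:110,280:370],np.repeat(((l==i)*255).astype(np.uint8)[20:110,280:370,None],3,2)]),None,fx=4,fy=4); cv2.imwrite('pics/m1.png',im2[:,:,::-1])
```

```text
cap [324.04885057  64.23563218] 696.0 [ 0.51145676 -0.27286231  0.15      ]
[[     0      0    640    400 254964]
 [   309     39     39     51   1010]
 [   325     41      1      1      1]
 [   327     40      3      1      3]
 [   318     42      6      4      6]
 [   316     46      1      1      1]
 [   308     51      1      1      1]
 [   305     52      1      1      1]
 [   302     62      2      3      3]
 [   304     66      1      1      1]
 [   305     68      1      1      1]
 [   306     70      1      1      1]
 [   307     73      2      2      2]
 [   309     76      1      2      2]
 [   310     79      1      1      1]
 [   311     81      2      2      2]]
rect ((511.20001220703125, -273.466552734375), (22.310644149780273, 22.341690063476562), 47.440006256103516)
[[299.25864   52.603466]
 [334.13797   37.65518 ]
 [350.53452   75.9138  ]
 [315.65518   90.86209 ]]
[((np.int32(166), np.int32(9)), array([ 0.5046, -0.1459])), ((np.int32(340), np.int32(121)), array([ 0.4764, -0.3012])), ((np.int32(382), np.int32(58)), array([ 0.5343, -0.3131])), ((np.int32(298), np.int32(0)), array([ 0.5478, -0.237 ])), ((np.int32(240), np.int32(0)), array([ 0.5315, -0.1963])), ((np.int32(235), np.int32(14)), array([ 0.5209, -0.1956])), ((np.int32(227), np.int32(18)), array([ 0.516 , -0.1907])), ((np.int32(190), np.int32(0)), array([ 0.5174, -0.1612])), ((np.int32(170), np.int32(0)), array([ 0.5117, -0.1472]))]
```

Run:
```python
from h import *
c=load('w1.png'); im=c['image'].astype(int)
sat=im.max(2)-im.min(2)
for th in(60,80,100):
    b=((im.min(2)>200)|((im.max(2)<th)&(sat<25))|((sat<15)&(im.max(2)<256))).astype(np.uint8)
    q=np.zeros_like(b); q[25:105,285:349]=b[25:105,285:349]; 
    q=cv2.morphologyEx(q,cv2.MORPH_OPEN,np.ones((3,3)))
    n,l=cv2.connectedComponents(q); cnt=cv2.findContours((l==l[64,324]).astype(np.uint8),0,1)[0][0]
    a=cv2.approxPolyDP(cv2.convexHull(cnt),3,True)[:,0]
    print(th,cv2.contourArea(cnt),a.tolist())
    P=np.array([ray(c,p[0],.15)[:2] for p in cnt],np.float32)*1000; r=cv2.minAreaRect(P); print(r, cv2.boxPoints(r).round(1).tolist())
a=cv2.resize(c['image'][20:110,280:370],None,fx=6,fy=6,interpolation=cv2.INTER_NEAREST); cv2.imwrite('pics/m1.png',a[:,:,::-1])
```

```text
60 1502.5 [[333, 40], [347, 74], [316, 89], [301, 56], [320, 43]]
((511.3770751953125, -273.11065673828125), (23.156875610351562, 22.610754013061523), 47.79262161254883) [[495.20001220703125, -274.1000061035156], [512.0, -289.29998779296875], [527.5, -272.1000061035156], [510.79998779296875, -256.8999938964844]]
80 1529.5 [[332, 39], [347, 74], [316, 89], [301, 56]]
((511.290771484375, -272.9917907714844), (23.13282012939453, 22.982696533203125), 47.439998626708984) [[495.0, -273.70001220703125], [511.8999938964844, -289.29998779296875], [527.5999755859375, -272.20001220703125], [510.6000061035156, -256.70001220703125]]
100 1529.5 [[332, 39], [347, 74], [316, 89], [301, 56]]
((511.290771484375, -272.9917907714844), (23.13282012939453, 22.982696533203125), 47.439998626708984) [[495.0, -273.70001220703125], [511.8999938964844, -289.29998779296875], [527.5999755859375, -272.20001220703125], [510.6000061035156, -256.70001220703125]]
```

View pics/m1.png

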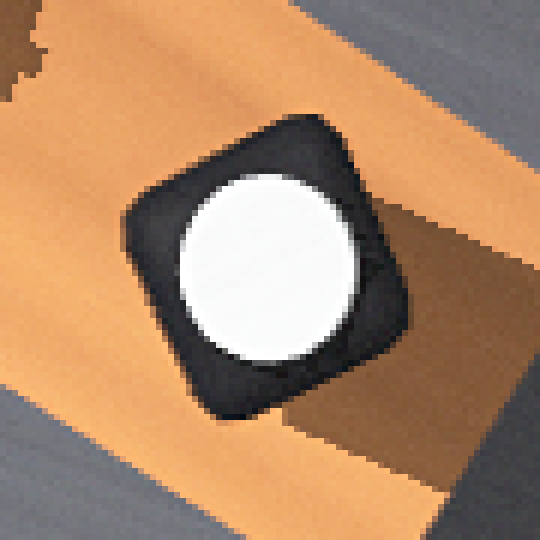

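The square's yaw is 47.4° (mod 90°) with centre (0.5113,-0.2729). That agrees with the stand's hole computed from its edges, (0.512,-0.2728). Before grasping I'll look at the screw from the wrist.

```bash
python3 -m crank '[[0.04,0.2,0,0],[0.08,0.4,0,0],[0.12,0.6,0,0],[0.16,0.8,0,0],[0.2,1.0,0,0]]' && python3 -m crank '[[0.04,0.2,0,0],[0.1,0.4,-0.05,0],[0.15,0.55,-0.1,0],[0.2,0.68,-0.17,0],[0.2,0.68,-0.17,0],[0.2,0.68,-0.17,0],[0.2,0.68,-0.17,0]]'
python3 - <<'E'
from h import *
shot('wrist','w2.png'); print(sense()['tcp_pos'])
E
```

```text
time: 1.7
tcp_pos: [0.4894, -0.0064, 0.4049]
tool_rot: [[0.929, 0.37, 0.001], [0.37, -0.929, -0.0], [0.0, 0.0, -1.0]]
wrist_force: [0.6, -0.9, 0.8]
width: 0.999
gripper_force: 0.0
time: 2.58
tcp_pos: [0.5497, 0.1955, 0.3545]
tool_rot: [[0.929, 0.371, 0.001], [0.371, -0.929, 0.0], [0.001, 0.0, -1.0]]
wrist_force: [-0.0, 1.1, -0.4]
width: 1.0
gripper_force: 0.0
[0.54966252 0.19562432 0.35451556]
```

View pics/w2.png

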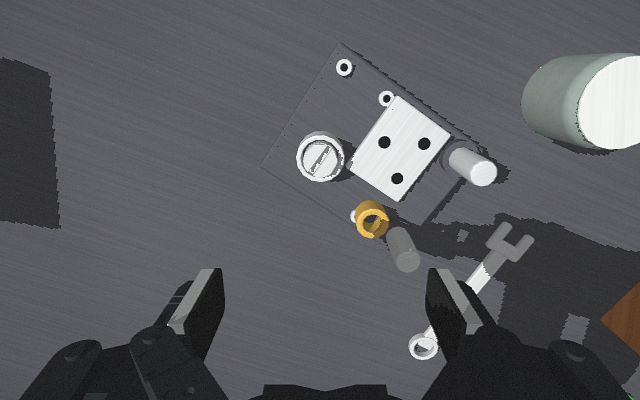

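The slotted screw head is at about (321,158), with the bush at (372,219), the wrench at (470,290) and the tin at (610,100).

Run:
```python
from h import *
c=load('w2.png'); a=c['image'][125:191,288:354]
cv2.imwrite('pics/c2.png',cv2.resize(a,None,fx=9,fy=9,interpolation=cv2.INTER_NEAREST)[:,:,::-1])
```

```text
(no output)
```

View pics/c2.png

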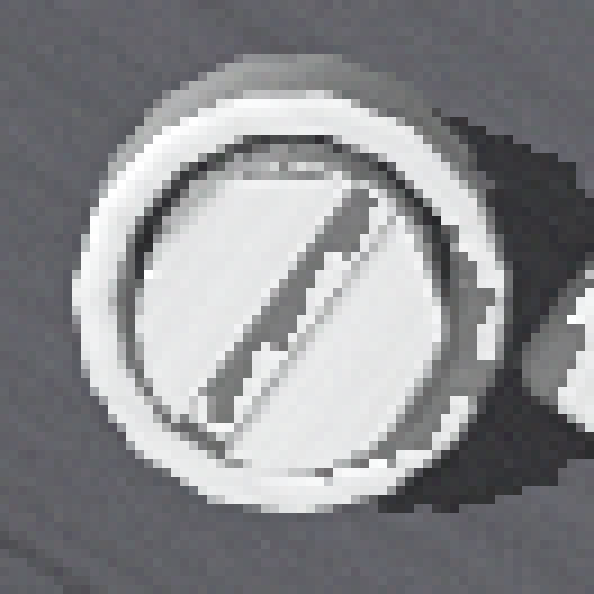

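Run:
```python
from h import *
c=load('w2.png'); g=cv2.cvtColor(c['image'],cv2.COLOR_RGB2GRAY)
# slot edges: per row, within +-9px of the head centre line, first/last pixel darker than the head
L=[];Rr=[]
for v in range(150,171):
    m=320.2-(v-160)*0.70
    us=np.arange(int(m-6),int(m+8)); d=us[g[v,us]<222]
    L.append((d[0]-.5,v));Rr.append((d[-1]+.5,v))
def fit(P):
    p=np.array(P,np.float32); k=np.polyfit(p[:,1],p[:,0],1); r=p[:,0]-np.polyval(k,p[:,1]); p=p[abs(r)<1]; return np.polyfit(p[:,1],p[:,0],1),len(p)
out=[]
for P in(L,Rr):
    k,n=fit(P); a=ray(c,(np.polyval(k,150),150),.058);b=ray(c,(np.polyval(k,171),171),.058); d=a-b
    out.append((a,b)); print(k,n,np.degrees(np.arctan2(d[1],d[0])),a.round(4),b.round(4))
d=(out[0][0]-out[0][1])[:2];d/=np.linalg.norm(d); print('slot width mm',1000*abs(np.cross(d,(out[0][0]-out[1][0])[:2])))
# head disc: dark ring around it -> radial search
ctr=np.array([320.2,160.3]);pts=[]
for t in np.linspace(0,2*np.pi,72,False):
    rr=np.arange(14,20,.25); q=[g[int(round(ctr[1]+r*np.sin(t))),int(round(ctr[0]+r*np.cos(t)))] for r in rr]
    i=np.where(np.array(q)<190)[0]
    if len(i) and i[0]>2: pts.append(ctr+rr[i[0]]*np.array([np.cos(t),np.sin(t)]))
e=cv2.fitEllipse(np.array(pts,np.float32)); print('head',e,len(pts),ray(c,e[0],.058),'c0',ray(c,ctr,.058))
# collar outer and posts from white masks; die base from posts
print('posts',ray(c,(483,173),.085),ray(c,(408,262),.085))
```

```text
[ -0.72987013 432.27922078] 21 -14.085259330562096 [0.5765 0.2086 0.058 ] [0.557  0.2135 0.058 ]
[ -0.73233083 441.43909774] 20 -13.872344131567171 [0.579  0.2025 0.058 ] [0.5594 0.2073 0.058 ]
slot width mm 5.371995010434613
head ((319.5711975097656, 160.0690155029297), (32.92433547973633, 33.61245346069336), 89.1449203491211) 62 [0.56839957 0.20803466 0.058     ] c0 [0.56840974 0.2075243  0.058     ]
posts [0.60787942 0.10163356 0.085     ] [0.52594027 0.11908177 0.085     ]<stdin>:15: DeprecationWarning: Arrays of 2-dimensional vectors are deprecated. Use arrays of 3-dimensional vectors instead. (deprecated in NumPy 2.0)
```

The screw is at (0.568,0.208) with the slot at −14.0°. The posts predict (0.567,0.208), so they agree. Now I'll go and grasp the driver.

```bash
python3 -m crank '[[0,-0.2,0,0],[-0.03,-0.4,0,0.15],[-0.06,-0.6,0,0.3],[-0.09,-0.8,0,0.425],[-0.128,-1.0,0,0.425]]' && python3 -m crank '[[0,-0.2,0,0],[0,-0.4,0,0],[0,-0.561,0,0],[0,-0.561,0,0],[0,-0.561,0,0],[0,-0.561,0,0]]'
python3 - <<'E'
from h import *
s=sense();t=s['tcp_pos'];print('left to go (units)',(np.array([.5113,-.2729,.265])-t)/.3, 'y ang',np.degrees(np.arctan2(s['tool_rot'][1,1],s['tool_rot'][0,1])))
E
```

```text
time: 3.25
tcp_pos: [0.5102, -0.1056, 0.3544]
tool_rot: [[0.677, 0.736, 0.001], [0.736, -0.677, -0.001], [0.0, 0.001, -1.0]]
wrist_force: [0.3, -1.2, -0.1]
width: 1.001
gripper_force: 0.0
time: 4.0
tcp_pos: [0.5112, -0.2705, 0.3541]
tool_rot: [[0.676, 0.737, 0.0], [0.737, -0.676, -0.0], [0.0, 0.0, -1.0]]
wrist_force: [1.2, -0.6, 0.3]
width: 1.001
gripper_force: 0.0
left to go (units) [ 2.13108101e-04 -8.04495879e-03 -2.96834633e-01] y ang -42.55802855500979
```

```bash
python3 -m crank '[[0,-0.008,-0.1,0],[0,-0.008,-0.2,0],[0,-0.008,-0.27,0],[0,-0.008,-0.298,0],[0,-0.008,-0.298,0],[0,-0.008,-0.298,0]]' && python3 -m crank '[[0,0,0,0],[0,0,0,0],[0,0,0,0],[0,0,0,0],[0,0,0,0],[0,0,0,0],[0,0,0,0],[0,0,0,0]]' 1 60
```

```text
time: 4.75
tcp_pos: [0.5114, -0.2738, 0.2653]
tool_rot: [[0.677, 0.736, 0.001], [0.736, -0.677, -0.001], [0.0, 0.002, -1.0]]
wrist_force: [-0.8, 0.0, 0.1]
width: 0.999
gripper_force: 0.0
time: 5.75
tcp_pos: [0.5112, -0.274, 0.2645]
tool_rot: [[0.677, 0.736, 0.0], [0.736, -0.677, -0.0], [0.0, 0.0, -1.0]]
wrist_force: [-0.4, -0.9, 3.0]
width: 0.271
gripper_force: 58.9
```

```bash
python3 -m crank '[[0,0,0.1,0],[0,0,0.25,0],[0,0,0.4,0],[0,0,0.5,0],[0,0,0.5,0],[0,0,0.5,0]]'
python3 - <<'E'
from h import *
c=shot('wrist','w3.png'); shot('side','s3.png'); s=sense(); print(s['tcp_pos'])
T=s['tcp_pos']
for z in(.155,.252): print(proj(c,T+s['tool_rot']@[0,0,z]))
E
```

```text
time: 6.5
tcp_pos: [0.5111, -0.2739, 0.4123]
tool_rot: [[0.677, 0.736, -0.002], [0.736, -0.677, 0.002], [-0.0, -0.003, -1.0]]
wrist_force: [-0.3, -0.3, -2.2]
width: 0.272
gripper_force: 59.5
[ 0.51119437 -0.27392183  0.41238573]
[327.42697501 294.45410719]
[326.30038066 208.38674036]
```

View pics/w3.png

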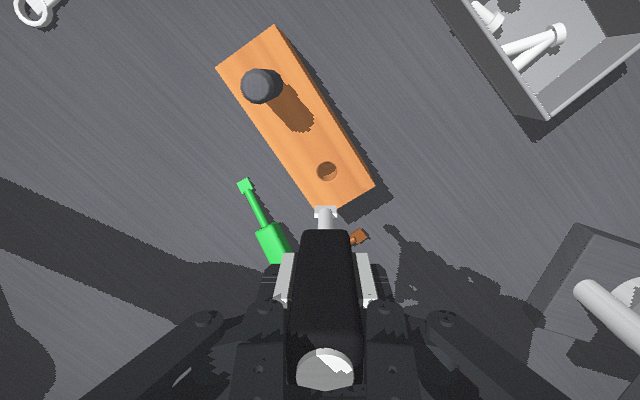

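The black handle is held squarely. The blade at (325,210) is about 25 px wide across the image, so its width lies along tool y (−42.6°). It needs +28.6° to line up with the slot. The empty hole is at (327,171). Carrying it over the screw now.

```bash
python3 -m crank '[[0,0.15,0,0],[0.03,0.35,0,0.1],[0.06,0.55,0,0.2],[0.09,0.75,0,0.3],[0.12,0.95,0,0.4],[0.12,1.0,0,0.477]]' && python3 -m crank '[[0.03,0.2,0,0],[0.05,0.4,0,0],[0.07,0.55,0,0],[0.07,0.606,0,0],[0.07,0.606,-0.12,0],[0.07,0.606,-0.2,0],[0.07,0.606,-0.27,0],[0.07,0.606,-0.27,0],[0.07,0.606,-0.27,0]]'
python3 - <<'E'
from h import *
c=shot('wrist','w4.png'); s=sense(); print(s['tcp_pos'],np.degrees(np.arctan2(s['tool_rot'][1,1],s['tool_rot'][0,1])))
print(proj(c,s['tcp_pos']+s['tool_rot']@[0,0,.2515]),proj(c,[.568,.208,.058]))
a=c['image'][150:250,270:380]
cv2.imwrite('pics/c4.png',cv2.resize(a,None,fx=6,fy=6,interpolation=cv2.INTER_NEAREST)[:,:,::-1])
E
```

```text
time: 7.35
tcp_pos: [0.5472, 0.0293, 0.4131]
tool_rot: [[0.235, 0.972, -0.002], [0.972, -0.235, 0.001], [0.0, -0.002, -1.0]]
wrist_force: [-0.5, -1.5, -1.7]
width: 0.271
gripper_force: 59.4
time: 8.48
tcp_pos: [0.5684, 0.2075, 0.3341]
tool_rot: [[0.243, 0.97, 0.001], [0.97, -0.243, 0.0], [0.0, 0.001, -1.0]]
wrist_force: [-0.5, -0.7, -1.5]
width: 0.275
gripper_force: 59.5
[0.56839486 0.20760648 0.33428566] -14.025056035640855
[325.93062217 209.09245911] [324.63758837 196.54615088]
```

View pics/c4.png

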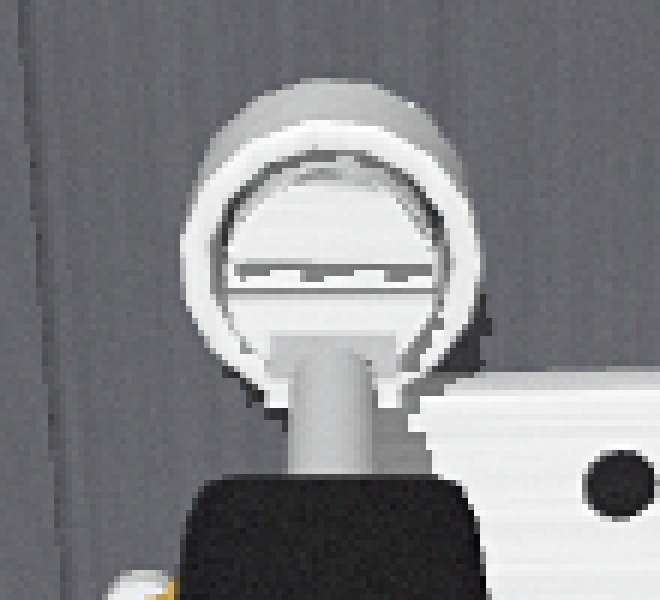

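The blade (end edge at crop y≈335, centred at x≈332) is parallel to the slot (crop y 262–293, head centred at x≈334).

Run:
```python
from h import *
c=load('w4.png'); s=sense(); R=s['tool_rot'];T=s['tcp_pos']
tz=T[2]-.2515
e=ray(c,(270+332.5/6-.5,150+336/6-.5),tz); sl=ray(c,(270+334/6-.5,150+277/6-.5),.058)
u=R[:2,0];v=R[:2,1]
print('blade near edge rel TCP (tool x,y) mm',1000*u@(e-T)[:2],1000*v@(e-T)[:2])
print('slot',sl,'rel TCP',1000*u@(sl-T)[:2],1000*v@(sl-T)[:2])
for z in(-.002,.002): print('tip z sens',1000*u@(ray(c,(325,150+336/6-.5),tz+z)-T)[:2])
# slot width check
print(1000*np.linalg.norm(ray(c,(325,150+262/6),.058)-ray(c,(325,150+295/6),.058)))
```

```text
blade near edge rel TCP (tool x,y) mm 2.666307617968493 -0.3205303004588165
slot [0.5685372  0.20856317 0.058     ] rel TCP 0.9626612006794893 -0.09374993554495924
tip z sens 1.9127884548756424
tip z sens 3.4197493523230977
4.235241108256845
```

Blade axis and slot agree to 0.2 mm. Lowering into the slot.

```bash
python3 -m crank '[[0,0,-0.04,0],[0,0,-0.07,0],[0,0,-0.08,0],[0,0,-0.088,0],[0,0,-0.093,0],[0,0,-0.093,0],[0,0,-0.093,0]]' - 80; python3 -c "
from h import *
c=shot('wrist','w5.png');s=sense();print(s['tcp_pos'],s['wrist_force'],s['wrist_torque'])
cv2.imwrite('pics/c5.png',cv2.resize(c['image'][150:250,270:380],None,fx=6,fy=6,interpolation=cv2.INTER_NEAREST)[:,:,::-1])"
```

```text
time: 9.4
tcp_pos: [0.5682, 0.2077, 0.3054]
tool_rot: [[0.242, 0.97, 0.0], [0.97, -0.242, -0.0], [-0.0, 0.0, -1.0]]
wrist_force: [0.7, -4.0, -2.0]
width: 0.271
gripper_force: 79.2
[0.56823259 0.20775969 0.30539272] [ 0.1643244  -2.06631276 -1.56851441] [-0.76792609  0.04185461 -0.01561674]
```

View pics/c5.png

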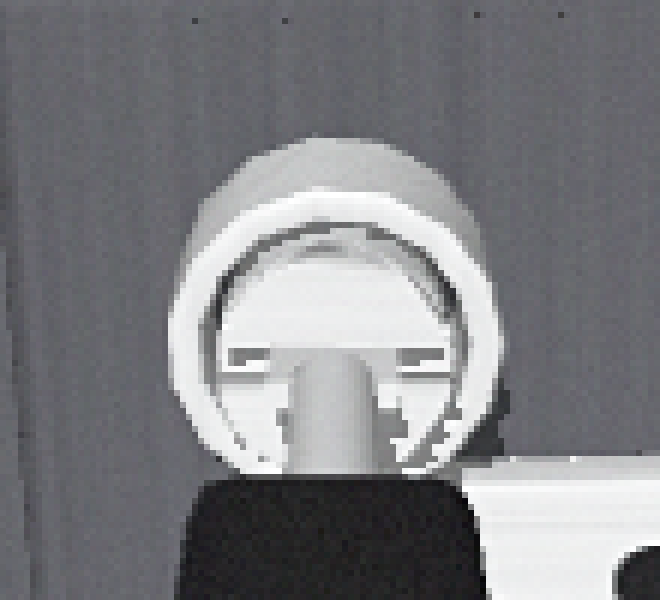

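The blade has entered the slot: its tip is about 4 mm below the head top with no reaction force. Now pressing gradually, reading the spring force.

```bash
python3 -m crank '[[0,0,-0.003,0],[0,0,-0.006,0],[0,0,-0.009,0],[0,0,-0.009,0],[0,0,-0.009,0]]'; python3 -c "
from h import *
for i in range(3): s=sense();read_camera('wrist');print(s['tcp_pos'],s['wrist_force'],s['wrist_torque'])"
```

```text
time: 10.07
tcp_pos: [0.5682, 0.2079, 0.303]
tool_rot: [[0.242, 0.97, 0.0], [0.97, -0.242, -0.0], [0.0, 0.0, -1.0]]
wrist_force: [-1.8, -4.4, 4.5]
width: 0.272
gripper_force: 79.9
[0.56823989 0.2078522  0.30296493] [-1.79840416 -4.35489331  4.46736561] [-1.11660615  0.36239807 -0.00990041]
[0.56825596 0.20785948 0.30292864] [-1.51254114 -3.45746677  3.48691578] [-1.04079795  0.33925634 -0.01587272]
[0.56824726 0.20785643 0.30291375] [-2.05443953 -5.05809525  4.39382838] [-1.05093913  0.33968921 -0.02722008]
```

```bash
python3 -m crank '[[-0.0005,-0.002,-0.002,0],[-0.0005,-0.002,-0.005,0],[-0.0005,-0.002,-0.0075,0],[-0.0005,-0.002,-0.0075,0],[-0.0005,-0.002,-0.0075,0],[-0.0005,-0.002,-0.0075,0]]'; python3 -c "
from h import *
for i in range(3): s=sense();read_camera('wrist');print(s['tcp_pos'],s['wrist_force'],s['wrist_torque'])"
```

```text
time: 10.98
tcp_pos: [0.5681, 0.2075, 0.3009]
tool_rot: [[0.242, 0.97, 0.001], [0.97, -0.242, 0.001], [0.001, 0.001, -1.0]]
wrist_force: [-1.8, -1.8, 6.6]
width: 0.271
gripper_force: 80.4
[0.56811059 0.20745875 0.30094768] [-1.76438244 -1.77760347  6.57192392] [-0.75670739  0.42206254  0.001472  ]
[0.56808667 0.2074732  0.30097099] [-1.76375036 -3.75836974  6.92402908] [-0.68068019  0.41512266 -0.0100416 ]
[0.56811788 0.20743427 0.30099764] [-1.70818812 -2.89719351  7.01174771] [-0.67254258  0.45604091 -0.04348038]
```

Pushed in about 2.6 mm (≈8.4 N). Slightly deeper, then turning clockwise, watching torque and side force.

```bash
python3 -m crank '[[0,0,-0.0015,0],[0,0,-0.0015,-0.1],[0,0,-0.0015,-0.2],[0,0,-0.0015,-0.3],[0,0,-0.0015,-0.4],[0,0,-0.0015,-0.5],[0,0,-0.0015,-0.6],[0,0,-0.0015,-0.7],[0,0,-0.0015,-0.7]]'; python3 -c "
from h import *
for i in range(3): s=sense();read_camera('wrist');print(s['tcp_pos'],s['wrist_force'],s['wrist_torque'],np.degrees(np.arctan2(s['tool_rot'][1,1],s['tool_rot'][0,1])))"
```

```text
time: 12.25
tcp_pos: [0.568, 0.2074, 0.3005]
tool_rot: [[0.83, 0.558, 0.001], [0.558, -0.83, 0.001], [0.001, -0.0, -1.0]]
wrist_force: [-1.7, -3.2, 8.1]
width: 0.267
gripper_force: 80.5
[0.5680278 0.2074396 0.3005152] [-1.69097971 -3.17655148  8.05873802] [-0.8375945   0.62750079  0.08256661] -56.0604908938932
[0.56803808 0.2074332  0.30051561] [-2.47945832 -2.85615017  7.10658111] [-0.7845537   0.58277049  0.0489959 ] -56.010032262315725
[0.56802012 0.20745416 0.30051604] [-3.10158982 -2.53652091  7.62084212] [-0.81812625  0.57445621  0.06405049] -55.9965709482123
```

```bash
python3 -m crank '[[0,0,0,-0.1],[0,0,0,-0.2],[0,0,0,-0.3],[0,0,0,-0.4],[0,0,0,-0.5],[0,0,0,-0.5]]'; python3 -c "
from h import *
for i in range(4): s=sense();read_camera('wrist');print(s['tcp_pos'],s['wrist_force'],s['wrist_torque'],np.degrees(np.arctan2(s['tool_rot'][1,1],s['tool_rot'][0,1])))"
```

```text
time: 13.15
tcp_pos: [0.5681, 0.2075, 0.3006]
tool_rot: [[0.998, 0.069, 0.001], [0.069, -0.998, 0.001], [0.001, -0.001, -1.0]]
wrist_force: [-1.8, -2.3, 8.3]
width: 0.274
gripper_force: 80.4
[0.56805055 0.20754666 0.30059452] [-1.84430935 -2.33890045  8.27661031] [-0.60819577  0.45861705 -0.01396264] -86.06178878907777
[0.56806089 0.20753623 0.30057677] [-1.05182403 -3.63247428  7.28837715] [-0.64276434  0.45619425  0.02526009] -86.01071326596953
[0.56806436 0.2075407  0.30060387] [-2.5738221  -3.04826796  7.87116594] [-0.61277041  0.45429486  0.03749296] -85.99933167201685
[0.56806565 0.20754046 0.30057927] [-2.37116366 -2.03027241  7.6942185 ] [-0.63699925  0.44671784  0.03944645] -85.99613024423249
```

```bash
cat > f.py <<'E'
from h import *
a=[]
for i in range(6): s=sense();read_camera('wrist');a.append([*s['wrist_force'],s['wrist_torque'][2],np.degrees(np.arctan2(s['tool_rot'][1,1],s['tool_rot'][0,1]))])
print('MEAN f,tz,ang',np.mean(a,0).round(3),'tz',np.array(a)[:,3].round(3))
E
python3 -m crank '[[0,0,0,-0.04],[0,0,0,-0.08],[0,0,0,-0.08]]'|grep time; python3 f.py
```

```text
time: 13.72
MEAN f,tz,ang [-1.7400e+00 -2.2270e+00  7.9420e+00  4.8000e-02 -9.0802e+01] tz [ 0.036  0.066  0.024 -0.03   0.094  0.1  ]
```

```bash
python3 -m crank '[[0,0,0,-0.03],[0,0,0,-0.06],[0,0,0,-0.06]]'|grep time; python3 f.py
```

```text
time: 14.4
MEAN f,tz,ang [-1.4960e+00 -2.3240e+00  7.6170e+00  6.2000e-02 -9.4399e+01] tz [0.091 0.076 0.054 0.058 0.033 0.062]
```

```bash
python3 -m crank '[[0,0,0,-0.03],[0,0,0,-0.05],[0,0,0,-0.05]]'|grep time; python3 f.py
```

```text
time: 15.08
MEAN f,tz,ang [ -1.767  -2.176   7.881   0.11  -97.393] tz [0.127 0.084 0.126 0.12  0.103 0.102]
```

```bash
python3 -m crank '[[0,0,0,-0.03],[0,0,0,-0.05],[0,0,0,-0.05]]'|grep time; python3 f.py
```

```text
time: 15.75
MEAN f,tz,ang [  -2.228   -2.287    7.706    0.137 -100.388] tz [0.123 0.179 0.102 0.104 0.166 0.146]
```

```bash
python3 -m crank '[[0,0,0,-0.02],[0,0,0,-0.04],[0,0,0,-0.04]]'|grep time; python3 f.py;python3 f.py
```

```text
time: 16.42
MEAN f,tz,ang [  -1.439   -2.112    7.597    0.169 -102.783] tz [0.223 0.19  0.184 0.146 0.149 0.125]
MEAN f,tz,ang [  -1.967   -2.131    7.514    0.183 -102.782] tz [0.181 0.175 0.156 0.239 0.165 0.184]
```

```bash
python3 -m crank '[[0,0,0,-0.02],[0,0,0,-0.04],[0,0,0,-0.04]]'|grep time; python3 f.py;python3 f.py
```

```text
time: 17.4
MEAN f,tz,ang [  -1.773   -2.309    7.897    0.22  -105.181] tz [0.231 0.241 0.192 0.209 0.253 0.195]
MEAN f,tz,ang [  -1.538   -2.346    7.708    0.19  -105.177] tz [0.219 0.135 0.22  0.199 0.175 0.192]
```

Torque is about 0.21 N m (sleeve ≈0.14 rad), firm and held over 0.6 s, with a push of about 3.2 mm. Now I'll back off into the play, then lift.

```bash
python3 -m crank '[[0,0,0,0.06],[0,0,0,0.12],[0,0,0,0.18],[0,0,0,0.24],[0,0,0,0.24]]'|grep time; python3 f.py
```

```text
time: 18.62
MEAN f,tz,ang [-1.8260e+00 -2.3690e+00  7.7070e+00  1.1000e-02 -9.0793e+01] tz [ 0.023  0.003 -0.015  0.076 -0.027  0.003]
```

```bash
python3 -m crank '[[0,0,0.006,0],[0,0,0.012,0],[0,0,0.03,0],[0,0,0.06,0],[0,0,0.2,0],[0,0,0.37,0],[0,0,0.37,0],[0,0,0.37,0]]'; python3 f.py
python3 - <<'E'
from h import *
c=shot('wrist','w6.png'); s=sense(); print(s['tcp_pos'])
cv2.imwrite('pics/c6.png',cv2.resize(c['image'][110:260,240:440],None,fx=4,fy=4,interpolation=cv2.INTER_NEAREST)[:,:,::-1])
E
```

```text
time: 19.92
tcp_pos: [0.5679, 0.2074, 0.41]
tool_rot: [[1.0, -0.014, -0.002], [-0.014, -1.0, 0.0], [-0.002, -0.0, -1.0]]
wrist_force: [-0.6, -0.4, -2.3]
width: 0.272
gripper_force: 79.4
MEAN f,tz,ang [-1.1000e-02  2.1300e-01 -1.7350e+00 -1.1000e-02 -9.0804e+01] tz [-0.048 -0.033  0.035 -0.025 -0.012  0.016]
[0.56811182 0.20729375 0.4104354 ]
```

View pics/c6.png

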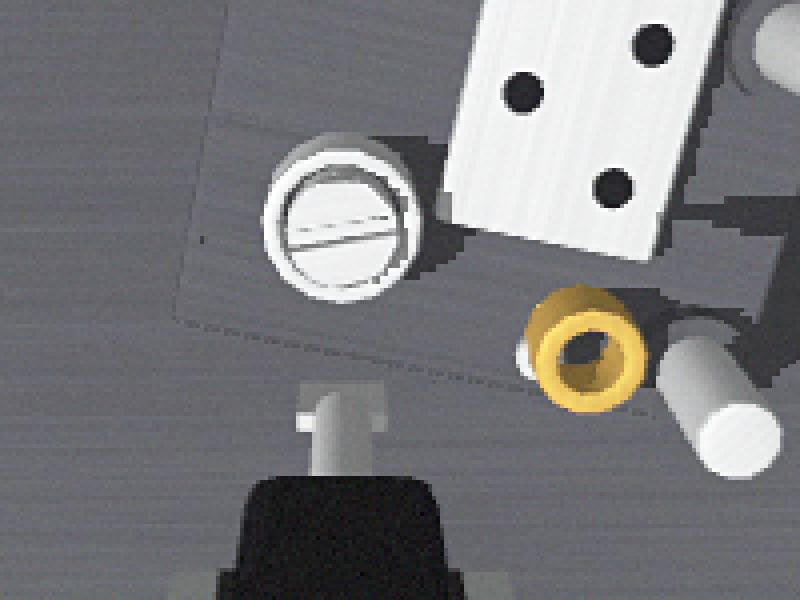

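The slot now lies at about −83°, so it has turned 69° (1.21 rad): the screw is home and sprung out. Its head is at (342,235) and the bush hasn't moved. Returning the driver.

```bash
python3 -m crank '[[0,-0.15,0,0.1],[-0.03,-0.35,0,0.25],[-0.06,-0.55,0,0.4],[-0.1,-0.75,0,0.55],[-0.13,-0.95,0,0.7],[-0.15,-1.0,0,0.803],[-0.15,-1.0,0,0.803]]' >/dev/null&& python3 -m crank '[[-0.01,-0.2,0,0],[-0.02,-0.4,0,0],[-0.04,-0.55,0,0],[-0.04,-0.604,0,0],[-0.04,-0.604,0,0],[-0.04,-0.604,0,0],[-0.04,-0.604,0,0]]'
python3 - <<'E'
from h import *
c=shot('wrist','w7.png'); s=sense(); print(s['tcp_pos'],np.degrees(np.arctan2(s['tool_rot'][1,1],s['tool_rot'][0,1])),'to go',(np.array([.5112,-.274,.2645])-s['tcp_pos'])/.3)
d=cv2.absdiff(c['image'],load('w3.png')['image'])[190:290,290:360]; print('change vs lift view',d.mean())
E
```

```text
time: 22.02
tcp_pos: [0.5114, -0.2726, 0.4112]
tool_rot: [[0.676, 0.737, 0.0], [0.737, -0.676, 0.0], [0.0, 0.0, -1.0]]
wrist_force: [0.6, -0.0, -1.0]
width: 0.274
gripper_force: 79.3
[ 0.51135596 -0.27279526  0.41122444] -42.554156154348846 to go [-0.00051988 -0.0040158  -0.48908147]
change vs lift view 5.572047619047619
```

```bash
python3 -m crank '[[0,-0.004,-0.1,0],[0,-0.004,-0.2,0],[0,-0.004,-0.26,0],[0,-0.004,-0.32,0],[0,-0.004,-0.38,0],[0,-0.004,-0.43,0],[0,-0.004,-0.465,0],[0,-0.004,-0.48,0],[0,-0.004,-0.485,0],[0,-0.004,-0.485,0]]'; python3 f.py
```

```text
time: 23.32
tcp_pos: [0.5111, -0.2752, 0.2658]
tool_rot: [[0.677, 0.736, 0.0], [0.736, -0.677, -0.0], [0.0, 0.001, -1.0]]
wrist_force: [-0.9, -0.2, -1.5]
width: 0.273
gripper_force: 79.3
MEAN f,tz,ang [-2.6800e-01  3.0000e-02 -1.4960e+00 -2.1000e-02 -4.2626e+01] tz [ 0.009 -0.049 -0.057 -0.022 -0.007 -0.002]
```

```bash
python3 -m crank '[[0,0,-0.002,0],[0,0,-0.004,0],[0,0,-0.004,0],[0,0,-0.004,0]]'; python3 f.py; python3 -c "from h import *;print(sense()['tcp_pos'])"
```

```text
time: 24.12
tcp_pos: [0.5111, -0.2751, 0.2646]
tool_rot: [[0.677, 0.736, 0.0], [0.736, -0.677, -0.0], [0.0, 0.0, -1.0]]
wrist_force: [-1.1, 0.1, 3.8]
width: 0.273
gripper_force: 80.0
MEAN f,tz,ang [-1.4190e+00  8.0900e-01  4.0350e+00 -2.0000e-03 -4.2624e+01] tz [-0.016 -0.018  0.02  -0.004  0.044 -0.036]
[ 0.5110523  -0.27513504  0.26454954]
```

Standing on the stand again, 1 mm from where it started. Release and retreat.

```bash
python3 -m crank '[[0,0,0,0],[0,0,0,0],[0,0,0,0],[0,0,0,0],[0,0,0,0],[0,0,0,0]]' -1 | grep width && python3 -m crank '[[0,0,0.05,0],[0,0,0.15,0],[0,0,0.3,0],[0,0,0.45,0],[-0.15,-0.05,0.46,0],[-0.27,-0.12,0.46,0],[-0.27,-0.12,0.46,0],[-0.27,-0.12,0.46,0]]'
python3 - <<'E'
from h import *
c=shot('wrist','w8.png'); t=shot('top','t8.png'); print(sense()['tcp_pos'])
im=t['image'].astype(int); o=load('top0.png')['image'].astype(int)
def cap(a):
    m=np.zeros(a.shape[:2],np.uint8); m[200:222,400:425]=(a[200:222,400:425].min(2)>200); M=cv2.moments(m,True); return np.array([M['m10'],M['m01']])/M['m00']
print('cap top before/after',cap(o),cap(im),ray(t,cap(o),.15),ray(t,cap(im),.15))
print('other zones diff',[np.abs(im-o)[v-25:v+25,u-25:u+25].max(2).__gt__(60).sum() for u,v in((375,211),(243,226),(299,245),(283,165))])
cv2.imwrite('pics/c8.png',np.ascontiguousarray(c['image'])[:,:,::-1])
E
```

```text
width: 0.997
time: 26.18
tcp_pos: [0.4302, -0.3109, 0.4031]
tool_rot: [[0.677, 0.736, 0.001], [0.736, -0.677, -0.001], [0.0, 0.001, -1.0]]
wrist_force: [-0.9, 0.1, -0.8]
width: 1.001
gripper_force: 0.0
[ 0.43063377 -0.31066905  0.40257099]
cap top before/after [415.42222222 208.95555556] [415.79545455 209.11363636] [ 0.51216239 -0.27485122  0.15      ] [ 0.51170296 -0.27565068  0.15      ]
other zones diff [np.int64(0), np.int64(11), np.int64(0), np.int64(0)]
```

View pics/c8.png

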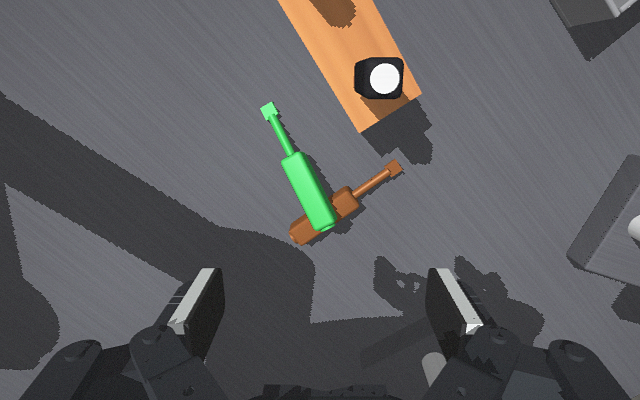

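The driver stands in its hole (cap at (384,78)), upright, shifted by less than 1 mm in the top view. The look-alikes overlap from this angle, so I'll check in the fixed views that they haven't moved.

Run:
```python
from h import *
t=load('t8.png')['image'].astype(int);o=load('top0.png')['image'].astype(int);s=shot('side','s8.png')['image'].astype(int);so=load('side0.png')['image'].astype(int)
f=lambda a,b,u,v:(np.abs(a-b)[v-15:v+15,u-15:u+15].max(2)>60).sum()
def cen(a,k):
    h=cv2.cvtColor(a.astype(np.uint8),cv2.COLOR_RGB2HSV); m=((h[...,0]>45)&(h[...,0]<75)&(h[...,1]>120)) if k=='g' else ((h[...,0]<15)&(h[...,1]>120)&(h[...,2]<170))
    ys,xs=np.where(m); return xs.size and (xs.mean().round(1),ys.mean().round(1),xs.size)
print('top',f(t,o,398,251),f(t,o,448,202),'side',f(s,so,416,185),f(s,so,402,130)); print(cen(o,'g'),cen(t,'g'),cen(so,'g'),cen(s,'g'))
```

```text
top 171 224 side 114 0
(np.float64(396.8), np.float64(250.6), 165) (np.float64(410.2), np.float64(256.5), 84) (np.float64(414.5), np.float64(183.4), 414) (np.float64(432.8), np.float64(188.3), 387)
```

Run:
```python
from h import *
for n in('w1','w3','w7','w8','side0','s3','s8','top0','t8'):
    c=load(n+'.png'); h=cv2.cvtColor(c['image'],cv2.COLOR_RGB2HSV); r=[]
    for m in(((h[...,0]>45)&(h[...,0]<75)&(h[...,1]>120)),((h[...,0]<14)&(h[...,1]>100)&(h[...,2]<185)&(h[...,2]>70))):
        k,l,st,ce=cv2.connectedComponentsWithStats(m.astype(np.uint8)); q=1+np.argsort(-st[1:,4])[:2]
        r.append([(ce[i].round().tolist(),int(st[i,4]),ray(c,ce[i],.05)[:2].round(3).tolist()) for i in q])
    print(n,'G',r[0][:1],'B',r[1])
```

```text
w1 G [([261.0, 174.0], 2297, [0.402, -0.253])] B [([381.0, 167.0], 2554, [0.45, -0.354]), ([259.0, 19.0], 1262, [0.526, -0.21])]
w3 G [([266.0, 228.0], 1349, [0.422, -0.279])] B [([291.0, 110.0], 1030, [0.523, -0.213]), ([299.0, 61.0], 194, [0.557, -0.188])]
w7 G [([265.0, 229.0], 1335, [0.422, -0.278])] B [([291.0, 112.0], 1031, [0.523, -0.213]), ([324.0, 172.0], 189, [0.507, -0.275])]
w8 G [([303.0, 179.0], 2640, [0.408, -0.303])] B [([359.0, 192.0], 999, [0.439, -0.349]), ([336.0, 12.0], 764, [0.526, -0.22])]
side0 G [([414.0, 183.0], 414, [0.44, -0.27])] B [([377.0, 182.0], 2350, [0.516, -0.229]), ([484.0, 24.0], 345, [0.589, -1.176])]
s3 G [([427.0, 194.0], 244, [0.402, -0.253])] B [([375.0, 187.0], 2217, [0.512, -0.211]), ([425.0, 172.0], 77, [0.437, -0.32])]
s8 G [([433.0, 188.0], 387, [0.398, -0.277])] B [([374.0, 189.0], 2076, [0.511, -0.205]), ([425.0, 172.0], 75, [0.437, -0.319])]
top0 G [([397.0, 251.0], 165, [0.428, -0.24])] B [([387.0, 228.0], 213, [0.488, -0.223]), ([447.0, 202.0], 210, [0.538, -0.39])]
t8 G [([408.0, 255.0], 67, [0.413, -0.266])] B [([393.0, 226.0], 274, [0.492, -0.239]), ([383.0, 213.0], 110, [0.528, -0.22])]
```

The look-alikes were balanced upright and had already toppled by the first wrist view, when the arm was nowhere near them. They aren't part of the job. The listed bystanders haven't moved, so I'm handing in.

```bash
python3 -c "
from cell import *
print(hand_in())"
```

```text
the job is handed in; nothing more can be done
None
```

The job is handed in with no verdict returned: by my measurements the screw turned about 1.21 rad to its stop at about 0.21 N m and sprang back out, and the driver stands in its hole about 1 mm from where it started; the green and brown look-alikes, seen fallen by the first wrist view, ended out of place (the green shifted further during the job, cause not established), and I viewed 12 pictures, over the limit of 10.

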